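# Find the rattling tin and show it before the propped board

### The arm

A 6-joint arm with a two-finger parallel gripper is mounted at the origin on the work surface. World frame = base frame: x ahead of the robot, y to its left, z up, the work surface at z = 0. Lengths are in m, angles in rad, forces in N, time in s.
With the tool pointing down it reaches from about 0.3 to 0.775 m from the base axis. Payload 14.6 kg.
Tool frame: the origin (TCP) lies on the centre line of the jaws, within the pads' length; the fingertips stand 19 mm ahead of it and the grasp point (between the pads) is the TCP; z points along the fingers, x is the direction in which the jaws open and shut, and the axes are right-handed (so a half turn about z gives the same grasp; the last joint's range is limited). The gripper opens to 94 mm and grips with 3 to 60 N. Pads are 16 mm wide; open, the fingers measure 119 mm over their backs; the gripper's body (75 mm by 177 mm) begins 78 mm behind the grasp point.
Start: joints at [1.124, 0.3, 1.521, -0, 1.321, -0.067], TCP at [0.204, 0.511, 0.224] pointing down, gripper open.
Joint ranges: [-3.03, 3.03], [-0.79, 2.21], [0.23, 2.52], [-1.04, 4.18], [0, 3.07], [-2.55, 2.55]. Speed limits (rad/s): [2.22, 2.22, 2.57, 3.14, 3.14, 3.14].

### API

Orientations are given as [roll, pitch, yaw] about the fixed x, y, z axes, in that order (R = Rz(yaw) Ry(pitch) Rx(roll)).
In Python, from station import ctrl, imaging gives the robot as it stands.
- The arm moves only by the shell command python3 -m handwheel 'ROWS' [OPENING] [FORCE]. ROWS is JSON, a list that holds one entry, the list of rows, each a list of 4 numbers: the shift along the tool's x, y, z in m, then the turn about the tool's z in rad. A call has 1 to 10 rows; each row shifts and turns the pose as measured when the row begins, along the tool's axes as they then stand; what a row does not reach is not made up. A row lasts 1/10 s, in which the tool goes at most 50 mm and 8.59 degrees, less where a joint would pass 70% of its speed; a pose out of reach is approached as far as the arm can. A call is refused whole if a number of a shift passes 0.05 or a number of a turn 0.15, either way. A call with a gripper value outside its range is refused whole. OPENING is the finger opening in m, from 0 to 0.094, set as the call begins (- or left out, the last holds). The fingers move at their own pace and stop on an object; FORCE is the grip in N (left out, the last holds). Time passes only in rows, so rows that do not move let the fingers close. It gives the time, the measured TCP pose, the force and the opening at its end, in the units of the state.
- ctrl.get_obs(): the state, without advancing time (a new reading comes with each control period).
- imaging.camera(name): name is "scene" or "side" or "wrist"; returns the picture (400x640x3 uint8, red, green, blue); there is no depth.
- imaging.camera_model(name): a dict with "camera_matrix" (3x3 intrinsics, pixels), "k1" (the pictures are not rectified: a ray, as slopes to the right and down, at radius r is drawn at 1 + k1 r^2 times it, then the intrinsics apply), "position" and "attitude" of the camera in the world. Camera axes: x right, y up, looking along -z (the intrinsics and any distortion apply to the point x, -y, -z); pixel columns grow to the right and rows downward; lengths in m; the calibration is good to about 2 mm. A picture is of the moment at which its call begins: read the wrist's pose just before it. camera_model takes no time and is no camera call; for the wrist camera it gives the pose at the moment of the call.
- ctrl.hand_in(): hands the job in, once; it reports no verdict.
The state is a dict: "time_s": time; "qpos": joint angles; "joint_vel": joint speeds; "tau": joint torques, N m; "ee_pos": TCP position; "eef_rot": TCP orientation; "force": force on the tool from outside, world axes, zero at the start; "moment": the same for the moment, N m; "grip_width": finger opening in m.
Only numpy, scipy, OpenCV 4.12 (cv2) and the standard library are available. Lean on these libraries where they do the work, as an engineer would, in place of code of your own. Each camera call takes 0.05 s, during which the arm holds its last target. There are 200 camera calls.

### The job

First take the white board out of its wooden rack and, as a backdrop, prop it up at a slant against the brick, square to it, on the brick's side away from the robot, its foot on the bench and its top leaning back on the brick, and let it go. Then lift the tins and shake them lengthwise one after another to find the one with something loose rattling inside, setting back upright on the cork mat any that does not rattle. Finish while holding the rattling tin still and level in the gripper in front of the leaning board, on the side away from the brick, a little clear of the board, with its underside about 15 cm above the bench; do not disturb the hammer, glue bottle or crucible.

Things in the scene. Friction and masses are not known exactly. Their poses are not given: they have to be found in the camera images.
- board: stiff white board, 10 mm thick (own x), 110 wide (own y), 170 high (own z), 0.16 kg; origin at the centre of its lower edge. Starts upright in the rack's slot with its lower edge 8 mm above the bench; top edge free to be pinched from above
- rack: fixed dark wooden rack, 70 x 140 mm (x, y), 30 high, with a slot 15 mm wide along its y and 22 deep that holds the board; origin at the centre of its underside on the bench, z up. It stands on one side of the mat, the brick on the other; sides vary
- brick: fixed red-brown brick standing on the bench, 64 mm deep (own x), 130 wide (own y), 114 high; origin at the centre of its underside. Its +x face (32 mm from the origin) looks away from the robot: the board is to lean on that face's upper edge
- mat: fixed cork mat on the bench, 170 (own x) x 360 (own y) x 6 mm thick; origin at the centre of its underside; the three tins start on it side by side along its y, their lengths along its x
- hammer: hammer lying on the bench beyond the mat, 220 mm long; origin about the middle of its length. Leave alone
- glue: small yellow bottle with red cap, 34 mm diameter, 80 high, on the bench beyond a corner of the mat; origin under its centre. Leave alone
- crucible: small terracotta cup, 52 mm across, 45 high, on the bench beyond a corner of the mat; origin under its centre. Leave alone
- tin_a: sealed oblong tin, 120 mm long (own x) x 56 wide (own y) x 46 high, bare metal, green panel on the lid, yellow sealing tape across the middle; origin at the centre of its underside, z up. 0.22 to 0.28 kg with contents: weight tells nothing. tin_a, tin_b and tin_c look alike; any of them may be the one that rattles, drawn anew each run
- tin_b: second tin, outside just like tin_a, same origin and axes. In whichever tin rattles, a loose 0.12 kg metal ball 30 mm across rolls freely on the flat inner floor, 83 mm from end to end along the tin's x, and knocks on its end walls when shaken or tipped lengthwise
- tin_c: third tin, outside just like tin_a, same origin and axes. The two tins that do not rattle are packed tight with the same 0.12 kg, which cannot shift
Things that resemble listed ones, but are neither listed nor needed, are in the scene too. Several things have the shape of the board; the one meant has the colours described above.

How it is judged:
On the way, in this order (a step that is already met when the one before it is completed fails the run):
1. the white board leans on the far face of the brick, let go (angle between board's own z axis and vertical between 0.1 and 0.6 rad and contact force between board and brick above 0.02 N and x of board in the frame of brick between 0.035 and 0.15 m and y of board in the frame of brick between -0.05 and 0.05 m and height (world z) of board below 0.012 m and angle between the y axis of board and the y axis of brick, either way round below 0.35 rad and contact force between each of the arm, the fingers and board below 0.05 N and linear speed of board below 0.02 m/s), for 0.3 s.
2. the tin with the loose ball is off the mat and shaken so that the ball runs to one of its ends (((distance between loose_ball and tin_a below 0.065 m and height (world z) of tin_a above 0.03 m and (x of loose_ball in the frame of tin_a above 0.03 m or x of loose_ball in the frame of tin_a below -0.03 m)) or (distance between loose_ball and tin_b below 0.065 m and height (world z) of tin_b above 0.03 m and (x of loose_ball in the frame of tin_b above 0.03 m or x of loose_ball in the frame of tin_b below -0.03 m)) or (distance between loose_ball and tin_c below 0.065 m and height (world z) of tin_c above 0.03 m and (x of loose_ball in the frame of tin_c above 0.03 m or x of loose_ball in the frame of tin_c below -0.03 m)))).
At the end, for the whole second after the job is handed in: Board let go, slanting 0.1-0.6 rad against the brick's far side, centred within 50 mm; rattling tin gripped, still, level within 0.25 rad, underside 100-300 mm up, 80-260 mm out from and within 80 mm sideways of the brick's centre, off the board; other tins upright on the mat (all of step 1 and height (world z) of loose_ball above 0.1 m and ((height (world z) of tin_a between 0.003 and 0.01 m and angle between tin_a's own z axis and vertical below 0.1 rad and x of tin_a in the frame of mat between -0.085 and 0.085 m and y of tin_a in the frame of mat between -0.18 and 0.18 m and contact force between the fingers and tin_a below 0.05 N) or (distance between loose_ball and tin_a below 0.065 m and (height (world z) of tin_a between 0.1 and 0.3 m and angle between tin_a's own z axis and vertical below 0.25 rad and linear speed of tin_a below 0.03 m/s and contact force between the fingers and tin_a above 1 N and contact force between board and tin_a below 0.05 N and x of tin_a in the frame of brick between 0.08 and 0.26 m and y of tin_a in the frame of brick between -0.08 and 0.08 m))) and ((height (world z) of tin_b between 0.003 and 0.01 m and angle between tin_b's own z axis and vertical below 0.1 rad and x of tin_b in the frame of mat between -0.085 and 0.085 m and y of tin_b in the frame of mat between -0.18 and 0.18 m and contact force between the fingers and tin_b below 0.05 N) or (distance between loose_ball and tin_b below 0.065 m and (height (world z) of tin_b between 0.1 and 0.3 m and angle between tin_b's own z axis and vertical below 0.25 rad and linear speed of tin_b below 0.03 m/s and contact force between the fingers and tin_b above 1 N and contact force between board and tin_b below 0.05 N and x of tin_b in the frame of brick between 0.08 and 0.26 m and y of tin_b in the frame of brick between -0.08 and 0.08 m))) and ((height (world z) of tin_c between 0.003 and 0.01 m and angle between tin_c's own z axis and vertical below 0.1 rad and x of tin_c in the frame of mat between -0.085 and 0.085 m and y of tin_c in the frame of mat between -0.18 and 0.18 m and contact force between the fingers and tin_c below 0.05 N) or (distance between loose_ball and tin_c below 0.065 m and (height (world z) of tin_c between 0.1 and 0.3 m and angle between tin_c's own z axis and vertical below 0.25 rad and linear speed of tin_c below 0.03 m/s and contact force between the fingers and tin_c above 1 N and contact force between board and tin_c below 0.05 N and x of tin_c in the frame of brick between 0.08 and 0.26 m and y of tin_c in the frame of brick between -0.08 and 0.08 m)))); the arm keeps its last pose, push and grip.
It fails at once if hammer, glue bottle or crucible moved more than 30 mm or upset (distance of any of hammer, glue, crucible from where it was at the start of the episode above 0.03 m or angle between any of glue, crucible's own z axis and vertical above 0.5 rad).
It also fails if it takes over 72 s, if anything falls off the work surface, if the arm or the gripper's body presses on something with over 40 N, if the wrist force passes 120 N, or if a joint passes its speed limit or range.

## Working session

There is one attempt and no reset: what is moved stays moved. The work goes in short steps, Python scripts to look and compute and a shell command to move; the robot and the scene stay as the last step left them, time stands still between calls to the robot, and variables do not carry over. Pictures are saved under pics/ and viewed, about 8 in all and at most 12, crops included, and the job is handed in when it is done.

```bash
ls; mkdir -p pics; cat > h.py <<'E'
import sys; sys.path.insert(0,'.')
import numpy as np, cv2
from station import ctrl, imaging
from scipy.spatial.transform import Rotation as R
def att(m):
    a=np.array(m["attitude"],float)
    return a if a.shape==(3,3) else (R.from_euler('xyz',a).as_matrix() if a.size==3 else R.from_quat(a).as_matrix())
def ray(m,u,v):
    K=np.array(m["camera_matrix"]); k=m["k1"]
    d=np.array([(u-K[0,2])/K[0,0],(v-K[1,2])/K[1,1]]); s=d.copy()
    for _ in range(20): s=d/(1+k*(s@s))
    w=att(m)@np.array([s[0],-s[1],-1]); return np.array(m["position"]),w
def onz(m,u,v,z):
    p,w=ray(m,u,v); return p+w*(z-p[2])/w[2]
def proj(m,P):
    c=att(m).T@(np.array(P)-np.array(m["position"])); s=np.array([c[0],-c[1]])/-c[2]
    s=s*(1+m["k1"]*(s@s)); K=np.array(m["camera_matrix"]); return np.array([K[0,0]*s[0]+K[0,2],K[1,1]*s[1]+K[1,2]])
def save(img,n): cv2.imwrite('pics/'+n,img[:,:,::-1])
E
python3 - <<'E'
from h import *
a=imaging.camera("scene");b=imaging.camera("side")
np.save('scene.npy',a);np.save('side.npy',b);save(a,'scene.png');save(b,'side.png')
for n in("scene","side","wrist"):print(n,imaging.camera_model(n))
print(ctrl.get_obs())
E
```

```text
pics
scene {'camera_matrix': array([[434.64156907,   0.        , 328.36714903],
       [  0.        , 434.64156907, 201.92313854],
       [  0.        ,   0.        ,   1.        ]]), 'k1': -0.10121949715786799, 'position': array([1.19578364, 0.33429321, 0.84926923]), 'attitude': array([0.76776737, 0.00219355, 2.13068791])}
side {'camera_matrix': array([[466.65982542,   0.        , 317.38900276],
       [  0.        , 466.65982542, 193.33352933],
       [  0.        ,   0.        ,   1.        ]]), 'k1': -0.06229777321267971, 'position': array([ 0.2863905 , -1.09051362,  0.69423217]), 'attitude': array([ 1.02856242, -0.01001715, -0.23904314])}
wrist {'camera_matrix': array([[322.64877564,   0.        , 319.28736404],
       [  0.        , 322.64877564, 200.86148344],
       [  0.        ,   0.        ,   1.        ]]), 'k1': 0.017190688603539388, 'position': array([0.14049159, 0.53665806, 0.38262968]), 'attitude': array([-2.41340472e-01,  8.68482168e-04,  1.19122311e+00])}
{'time_s': 0.1, 'qpos': array([ 1.12440228e+00,  3.00425801e-01,  1.52154167e+00,  1.48570715e-05,
        1.32069403e+00, -6.65409564e-02]), 'joint_vel': array([ 0.00062192, -0.00025285, -0.00218687,  0.00057093,  0.00061735,
        0.0003575 ]), 'tau': array([-1.88293166e-04, -5.32648873e+01, -3.53279865e+01,  7.09624845e-02,
        2.36188306e-02, -1.20419284e-05]), 'ee_pos': array([0.2038036 , 0.51060554, 0.22392784]), 'eef_rot': array([-3.14150722e+00,  1.06552494e-03,  1.19093960e+00]), 'force': array([ 0.13708957, -0.69266698,  0.04887268]), 'moment': array([-0.02275549,  0.0463399 ,  0.00474649]), 'grip_width': 0.09422272684972444}
```

View pics/scene.png

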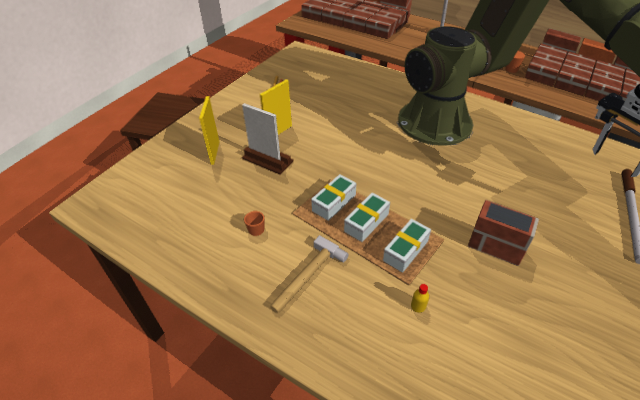

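View pics/side.png

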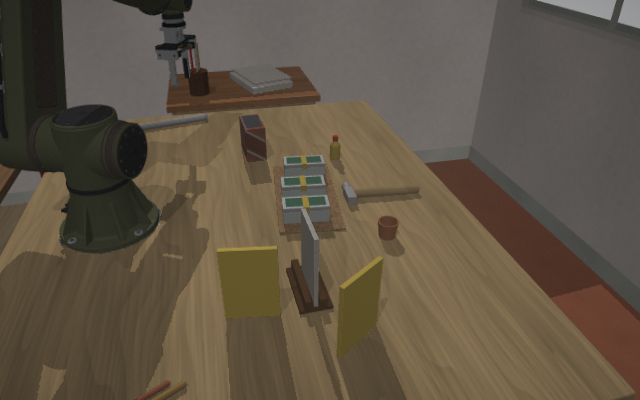

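The scene view shows the white board in the rack at about (262,132), tins at (334,195), (368,215) and (407,243), and the brick at (505,230). The side view has the board edge-on at (310,255) and the brick at (252,137). I'll take zoomed crops to get corners.

```bash
python3 - <<'E'
from h import *
a=np.load('scene.npy');b=np.load('side.npy')
m=imaging.camera_model('scene')
hsv=cv2.cvtColor(a,cv2.COLOR_RGB2HSV)
g=cv2.inRange(hsv,(60,80,20),(95,255,255)); g[:150]=0
# join the panel halves
g=cv2.morphologyEx(g,cv2.MORPH_CLOSE,np.ones((9,9)))
n,l,s,c=cv2.connectedComponentsWithStats(g)
for i in range(1,n):
    if s[i,4]>150:
        pts=np.argwhere(l==i)[:,::-1]
        W=np.array([onz(m,u,v,.052)[:2] for u,v in pts]); cc,sz,an=cv2.minAreaRect(W.astype(np.float32)*1000)
        print('tin',c[i],np.round(cc),np.round(sz),round(an,1))
def crop(im,x0,y0,w,h,s):return cv2.resize(im[y0:y0+h,x0:x0+w],None,fx=s,fy=s,interpolation=cv2.INTER_CUBIC)
A=crop(a,460,190,90,80,4);B=crop(a,225,95,90,80,4);C=crop(b,225,105,90,80,4);D=crop(b,275,195,90,125,4)[:500]
top=np.hstack([A,B]); bot=np.hstack([C,crop(b,270,200,90,70,4)[:280] if 0 else crop(b,275,200,90,80,4)])
im=np.vstack([top,bot]); im=im[:600] if im.shape[0]<=600 else cv2.resize(im,(675,600))
print(im.shape); save(im,'crops.png')
E
```

```text
tin [333.28212291 190.73463687] [501. -87.] [ 38. 100.] 83.7
tin [366.80327869 210.53395785] [517.  22.] [ 37. 101.] 84.1
tin [407.62475442 238.98231827] [547. 148.] [ 38. 102.] 83.4
(600, 675, 3)
```

View pics/crops.png

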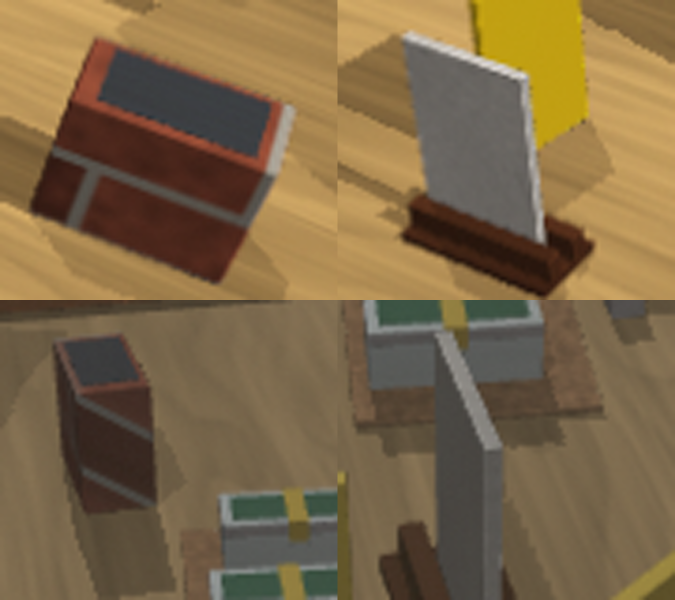

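```bash
python3 - <<'E'
from h import *
m=imaging.camera_model('scene');s=imaging.camera_model('side')
q=675/180/1.0/ (1); k=3.75
def P(mm,lst,ox,oy,cx,cy,z):
    r=np.array([onz(mm,cx+(u-ox)/k,cy+(v-oy)/k,z)[:2] for u,v in lst]); print(np.round(r*1000,0).tolist(), 'c',np.round(r.mean(0)*1000)); return r
print('brick bl fl fr br');P(m,[(97,38),(72,103),(268,175),(292,104)],0,0,460,190,.114)
print('side brick');P(s,[(54,345),(124,335),(150,384),(78,398)],0,300,225,105,.114)
print('board scene fr-l, fr-r, bk-r,bk-l');P(m,[(404,38),(521,81),(530,74),(411,33)],337.5,0,225,95,.178)
print('board side');P(s,[(436,337),(484,449),(500,444),(445,333)],337.5,300,275,200,.178)
print('rack?');
E
```

```text
brick bl fl fr br
[[391.0, 272.0], [454.0, 276.0], [447.0, 397.0], [381.0, 396.0]] c [418. 336.]
side brick
[[384.0, 376.0], [448.0, 386.0], [454.0, 271.0], [392.0, 255.0]] c [420. 322.]
board scene fr-l, fr-r, bk-r,bk-l
[[457.0, -410.0], [456.0, -302.0], [446.0, -302.0], [450.0, -410.0]] c [ 452. -356.]
board side
[[447.0, -315.0], [449.0, -419.0], [458.0, -416.0], [453.0, -312.0]] c [ 452. -366.]
rack?
```

```bash
python3 -m handwheel '[[[0,0.02,-0.01,0.13],[0.0,0.03,-0.01,0.13],[0.0,0.04,-0.01,0.13],[0.0,0.04,-0.01,0.13],[0,0.045,-0.01,0.13],[0.01,0.045,-0.01,0.13],[0.02,0.045,-0.01,0.13],[0.02,0.045,-0.01,0.13],[0.03,0.045,-0.01,0.13],[0.03,0.045,-0.01,0.13]]]' 0.06
```

```text
time_s: 1.1
ee_pos: [0.4934, 0.2124, 0.3202]
eef_rot: [3.133, 0.005, -0.15]
force: [0.8, -0.5, -0.0]
grip_width: 0.0598
```

```bash
python3 -m handwheel '[[[0,0.045,0,-0.1],[0,0.045,0,-0.04],[0,0.045,0,0],[0,0.045,0,0],[0,0.045,0,0],[0,0.045,0,0],[-0.01,0.045,0,0],[-0.01,0.045,0,0],[-0.01,0.045,0,0],[-0.01,0.045,0,0]]]'
python3 -m handwheel '[[[0,0.04,0,0],[0,0.04,0,0],[0,0.02,0,0],[0,0,0,0]]]'
python3 - <<'E'
from h import *
m=imaging.camera_model('wrist');a=imaging.camera('wrist');save(a,'w1.png');np.save('w1.npy',a);o=ctrl.get_obs();print(m['position'],m['attitude'],o['ee_pos'],o['eef_rot'])
for P in [(.447,-.413,.178),(.457,-.413,.178),(.447,-.303,.178),(.457,-.303,.178)]: print(proj(m,P))
E
```

```text
time_s: 2.1
ee_pos: [0.436, -0.2547, 0.3217]
eef_rot: [3.135, 0.011, -0.014]
force: [0.8, 0.3, -0.1]
grip_width: 0.06
time_s: 2.5
ee_pos: [0.4311, -0.3633, 0.3205]
eef_rot: [3.136, 0.013, -0.02]
force: [0.2, 0.8, -0.1]
grip_width: 0.06
[ 0.43517919 -0.29323292  0.47879069] [-0.24626299  0.0127428  -0.01962151] [ 0.43123619 -0.36218666  0.32052407] [ 3.13652036  0.01324296 -0.01917442]
[337.40600313 243.77154013]
[347.48631209 243.63733793]
[336.69598186 130.4905095 ]
[347.7009412  130.26815601]
```

View pics/w1.png

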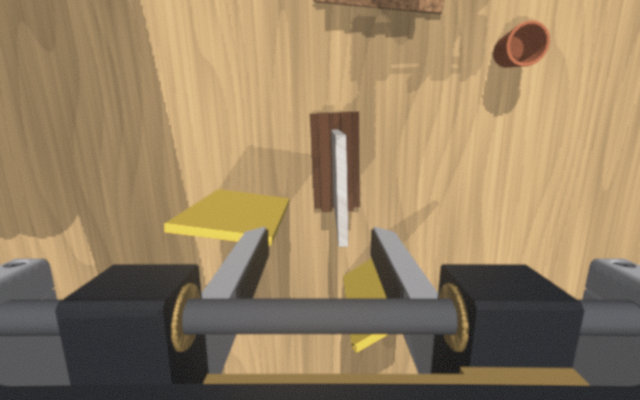

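The wrist view shows the white top edge running from (339,130) to (343,245), so the board centre is about (0.4505,-0.358) with yaw about +0.03. Yellow look-alikes sit at lower left and lower right.

```bash
python3 -m handwheel '[[[0.01,-0.002,0.02,-0.03],[0.01,-0.002,0.03,-0.02],[0.002,0,0.03,0],[0,0,0.02,0],[0,0,0,0]]]' 0.036
python3 - <<'E'
from h import *
m=imaging.camera_model('wrist');a=imaging.camera('wrist')
hsv=cv2.cvtColor(a,cv2.COLOR_RGB2HSV)
for v in (60,80,100,120,140,160,180,200):
    r=np.where((hsv[v,250:440,1]<45)&(hsv[v,250:440,2]>110))[0]+250
    if len(r): print(v,r.min(),r.max(),len(r),np.round(onz(m,(r.min()+r.max())/2,v,.178)*1000,1))
save(a,'w2.png')
E
```

```text
time_s: 3.05
ee_pos: [0.4539, -0.3528, 0.218]
eef_rot: [3.137, 0.012, 0.037]
force: [0.3, -0.7, -0.2]
grip_width: 0.0361
160 308 324 17 [ 450.5 -306.8  178. ]
180 308 323 16 [ 450.6 -319.2  178. ]
200 308 323 16 [ 451.  -332.1  178. ]
```

```bash
python3 -m handwheel '[[[-0.003,0.004,0.01,0.01],[0,0,0.02,0],[0,0,0.02,0],[0,0,0.004,0],[0,0,0,0]]]'
python3 -m handwheel '[[[0,0,0,0],[0,0,0,0],[0,0,0,0],[0,0,0,0]]]' 0 30
```

```text
time_s: 3.6
ee_pos: [0.4523, -0.3584, 0.1697]
eef_rot: [3.129, 0.004, 0.026]
force: [0.6, -0.0, 0.6]
grip_width: 0.0359
time_s: 4.0
ee_pos: [0.453, -0.3592, 0.1731]
eef_rot: [3.126, 0.0, 0.025]
force: [-1.1, 0.4, -2.5]
grip_width: 0.0102
```

```bash
python3 -m handwheel '[[[0,0,-0.01,0],[0,0,-0.03,0],[0,0,-0.04,0],[0,0,-0.04,0],[0,0,-0.03,0],[0.005,-0.01,-0.01,0],[0.01,-0.02,0,0],[0.01,-0.03,0,0],[0.01,-0.035,0,0],[0.01,-0.035,0,0]]]'
```

```text
time_s: 5.0
ee_pos: [0.4945, -0.2209, 0.3378]
eef_rot: [3.128, 0.003, 0.02]
force: [0.4, -0.6, -1.1]
grip_width: 0.01
```

```bash
python3 -m handwheel '[[[0.005,-0.045,0,0],[0.005,-0.045,0,0],[0.005,-0.045,0,0],[0.005,-0.045,0,0],[0,-0.045,0,0],[0,-0.045,0,0],[0,-0.045,0,0],[0,-0.03,0,0],[0,-0.015,0,0],[0,0,0,-0.03]]]'
python3 - <<'E'
from h import *
m=imaging.camera_model('wrist');a=imaging.camera('wrist');save(a,'w3.png');np.save('w3.npy',a)
import pickle;pickle.dump(m,open('w3.pkl','wb'));o=ctrl.get_obs();print(o['ee_pos'],o['eef_rot'])
E
```

```text
time_s: 6.0
ee_pos: [0.5011, 0.165, 0.3247]
eef_rot: [3.131, 0.016, 0.058]
force: [-0.3, -1.0, -0.7]
grip_width: 0.0098
[0.50112785 0.16408828 0.3246925 ] [3.13095873 0.01610538 0.06032359]
```

View pics/w3.png

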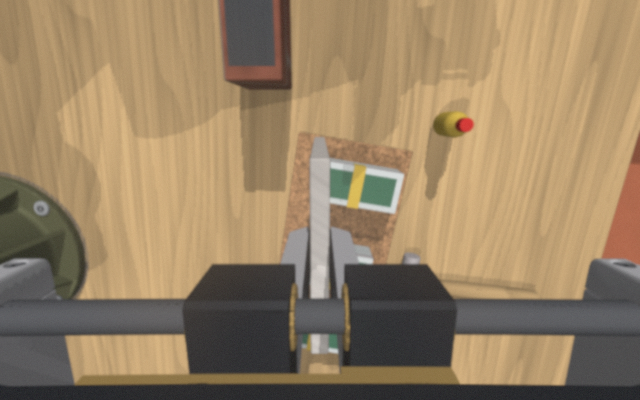

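```bash
python3 - <<'E'
from h import *
import pickle;m=pickle.load(open('w3.pkl','rb'));a=np.load('w3.npy')
for v in (5,40,65): print(v,[tuple(int(x) for x in a[v,u]) for u in range(270,296,2)])
for u,v in [(224,79),(284,80),(285,5),(219,5)]: print(np.round(onz(m,u,v,.114)*1000)[:2])
print(np.round(onz(m,291,85,0)*1000)[:2])
E
```

```text
5 [(79, 80, 83), (99, 82, 80), (133, 88, 75), (136, 87, 70), (124, 80, 66), (89, 60, 45), (73, 53, 43), (77, 57, 51), (72, 50, 43), (81, 58, 49), (134, 111, 82), (175, 147, 108), (175, 145, 105)]
40 [(78, 77, 78), (83, 79, 79), (112, 82, 73), (136, 87, 74), (131, 85, 68), (112, 73, 62), (78, 53, 42), (75, 54, 46), (80, 61, 54), (81, 59, 49), (109, 86, 64), (164, 137, 100), (177, 148, 108)]
65 [(99, 85, 79), (103, 83, 80), (111, 85, 77), (139, 92, 77), (140, 89, 73), (128, 84, 70), (93, 65, 52), (82, 58, 50), (76, 59, 50), (80, 66, 58), (98, 82, 69), (160, 135, 101), (183, 154, 111)]
[390. 270.]
[454. 273.]
[453. 344.]
[386. 340.]
[450. 278.]
```

```bash
python3 -m handwheel '[[[0,-0.03,0,0],[0,-0.045,0,0],[-0.004,-0.045,0.01,0],[-0.003,-0.035,0.02,0],[0,-0.015,0.03,0],[0,0,0.02,0],[0,0,0.01,0],[0,0,0,0]]]'
```

```text
time_s: 6.85
ee_pos: [0.4822, 0.3325, 0.2277]
eef_rot: [3.129, 0.018, 0.057]
force: [-0.2, 0.5, -1.7]
grip_width: 0.0098
```

```bash
python3 -m handwheel '[[[0.001,-0.005,0.01,0],[0,0,0.02,0],[0,0,0.015,0],[0,0,0.006,0],[0,0,0.004,0],[0,0,0,0]]]'
```

```text
time_s: 7.45
ee_pos: [0.4851, 0.3359, 0.1746]
eef_rot: [3.132, 0.011, 0.053]
force: [0.1, -0.5, -1.7]
grip_width: 0.0097
```

```bash
python3 -m handwheel '[[[-0.002,0,0.006,0],[0,0,0.004,0],[0,0,0.003,0],[0,0,0.002,0],[0,0,0,0]]]'
```

```text
time_s: 7.95
ee_pos: [0.485, 0.3375, 0.1657]
eef_rot: [3.138, 0.001, 0.053]
force: [1.1, -0.0, -2.4]
grip_width: 0.0095
```

```bash
python3 -m handwheel '[[[-0.001,0,0.003,0],[0,0,0,0]]]'; python3 -m handwheel '[[[0,0,0.003,0],[0,0,0,0]]]'
```

```text
time_s: 8.15
ee_pos: [0.485, 0.3388, 0.1654]
eef_rot: [-3.141, -0.004, 0.053]
force: [0.6, 0.2, -1.6]
grip_width: 0.0099
time_s: 8.35
ee_pos: [0.486, 0.3402, 0.1652]
eef_rot: [-3.137, -0.009, 0.054]
force: [0.6, 0.1, -2.6]
grip_width: 0.0097
```

```bash
python3 -m handwheel '[[[0,0,0.006,0]]]'; python3 -m handwheel '[[[-0.002,0,0.006,0]]]'
```

```text
time_s: 8.45
ee_pos: [0.4877, 0.3414, 0.163]
eef_rot: [-3.133, -0.016, 0.054]
force: [-3.2, -3.1, 44.8]
grip_width: 0.0097
time_s: 8.55
ee_pos: [0.4879, 0.3423, 0.1619]
eef_rot: [-3.13, -0.024, 0.053]
force: [-3.0, -6.9, 44.9]
grip_width: 0.0099
```

```bash
python3 -m handwheel '[[[-0.008,0.003,-0.004,0]]]';python3 -m handwheel '[[[-0.008,0.001,-0.001,0]]]';python3 -m handwheel '[[[-0.003,0.001,0.004,0]]]'
```

```text
time_s: 8.65
ee_pos: [0.4805, 0.3389, 0.1661]
eef_rot: [-3.129, -0.025, 0.053]
force: [-0.2, -0.4, -1.5]
grip_width: 0.01
time_s: 8.75
ee_pos: [0.4724, 0.3373, 0.1672]
eef_rot: [-3.129, -0.026, 0.053]
force: [-0.4, 0.4, -1.7]
grip_width: 0.01
time_s: 8.85
ee_pos: [0.4689, 0.3361, 0.1628]
eef_rot: [-3.129, -0.026, 0.053]
force: [0.8, 0.3, -1.4]
grip_width: 0.0096
```

```bash
python3 -m handwheel '[[[0.008,0,0.001,0]]]';python3 -m handwheel '[[[0,0,0.003,0]]]'
```

```text
time_s: 8.95
ee_pos: [0.4759, 0.3366, 0.162]
eef_rot: [-3.129, -0.025, 0.054]
force: [-5.0, -2.3, 15.7]
grip_width: 0.0103
time_s: 9.05
ee_pos: [0.4774, 0.3371, 0.1616]
eef_rot: [-3.127, -0.029, 0.053]
force: [-4.0, -9.6, 48.5]
grip_width: 0.0109
```

```bash
python3 -m handwheel '[[[-0.003,0,-0.001,0],[-0.003,0,0,0]]]' 0.030;python3 -m handwheel '[[[-0.006,0,0,0],[-0.006,0,0,0],[-0.006,0,0,0],[-0.006,0,0,0]]]'
```

```text
time_s: 9.25
ee_pos: [0.4718, 0.3367, 0.162]
eef_rot: [-3.127, -0.029, 0.053]
force: [-0.0, 0.5, 0.3]
grip_width: 0.0229
time_s: 9.65
ee_pos: [0.4451, 0.3348, 0.1587]
eef_rot: [-3.129, -0.025, 0.053]
force: [0.5, 0.5, -0.0]
grip_width: 0.0302
```

```bash
python3 -m handwheel '[[[0,0,0,0],[0,0,0,0],[0,0,-0.01,0],[0,0,-0.03,0],[0,0,-0.04,0],[0,0,-0.04,0],[0,0,-0.02,0]]]' 0.06
python3 - <<'E'
from h import *
a=imaging.camera('scene');b=imaging.camera('side');np.save('s2.npy',a)
A=cv2.resize(a[170:290,440:600],None,fx=4,fy=4)[:,:];B=cv2.resize(b[95:175,215:295],None,fx=6,fy=6)
save(np.hstack([A[:480,120:520],B[:,:400]]),'lean.png')
E
```

```text
time_s: 10.35
ee_pos: [0.4403, 0.3321, 0.3037]
eef_rot: [-3.131, -0.021, 0.053]
force: [-0.3, 0.1, -0.3]
grip_width: 0.0599
```

View pics/lean.png

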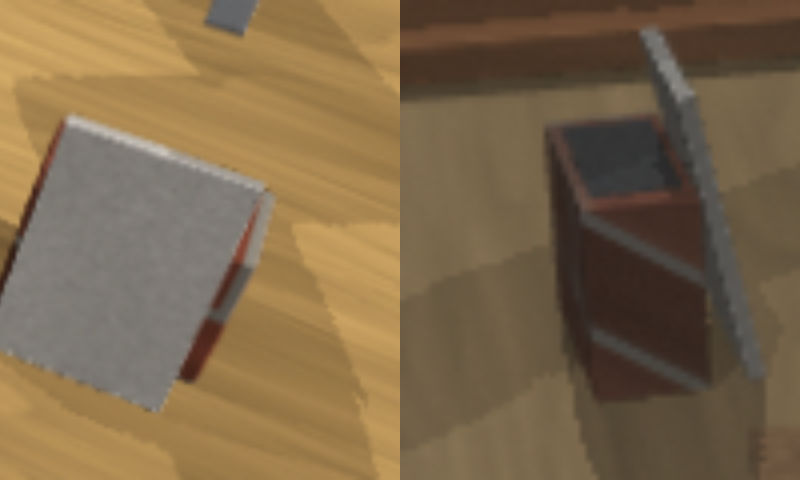

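The lean picture shows the board slanted at about 0.25 rad with its foot on the bench, its back on the brick's upper edge, square and centred, and the fingers clear. Next are the tins.

```bash
python3 -m handwheel '[[[0.01,0.019,0,-0.14],[0.008,0.02,0,-0.14],[0.004,0.021,0,-0.14],[0.001,0.021,0,-0.14],[-0.002,0.021,0,-0.14],[-0.005,0.02,0,-0.14],[-0.008,0.02,0,-0.14],[-0.01,0.018,0.01,-0.14],[-0.013,0.016,0.01,-0.14],[-0.016,0.014,0.01,-0.14]]]' 0.08
python3 - <<'E'
from h import *
import pickle
def tins(m,a):
    hsv=cv2.cvtColor(a,cv2.COLOR_RGB2HSV)
    g=cv2.inRange(hsv,(60,80,20),(95,255,255)); g=cv2.morphologyEx(g,cv2.MORPH_CLOSE,np.ones((25,25)))
    n,l,s,c=cv2.connectedComponentsWithStats(g)
    for i in range(1,n):
        if s[i,4]>600:
            cn=np.argwhere(l==i)[:,::-1]
            W=np.array([onz(m,u,v,.052)[:2] for u,v in cn]); cc,sz,an=cv2.minAreaRect(W.astype(np.float32)*1000)
            print('tin',np.round(c[i]),np.round(cc),np.round(sz),round(an,1))
tins(pickle.load(open('w3.pkl','rb')),np.load('w3.npy'))
print('now'); m=imaging.camera_model('wrist');a=imaging.camera('wrist');tins(m,a);save(a,'w4.png')
for _ in range(6):
    o=ctrl.get_obs();print(np.round(o['force'],2),np.round(o['moment'],3)); imaging.camera('side')
print(o['ee_pos'],o['eef_rot'])
E
```

```text
time_s: 11.45
ee_pos: [0.5515, 0.1451, 0.2668]
eef_rot: [3.127, -0.011, 1.509]
force: [0.0, 0.4, 0.1]
grip_width: 0.08
now
[ 0.51 -1.6  -1.21] [-0.025 -0.042 -0.034]
[ 0.32 -0.63 -0.27] [ 0.013 -0.019 -0.012]
[-0.5  -0.38 -0.16] [-0.001  0.022 -0.014]
[-0.71  0.45  0.02] [0.029 0.032 0.045]
[-0.88  0.87  0.39] [-0.009  0.021  0.023]
[ 0.2  -0.39 -0.29] [ 0.02   0.041 -0.07 ]
[0.55099476 0.14667922 0.26825472] [ 3.12619596 -0.01157001  1.50098244]
```

```bash
python3 - <<'E'
from h import *
import pickle
a=np.load('w3.npy');hsv=cv2.cvtColor(a,cv2.COLOR_RGB2HSV);print(hsv[190,382],hsv[185,340])
def tins(m,a):
    hsv=cv2.cvtColor(a,cv2.COLOR_RGB2HSV)
    g=cv2.inRange(hsv,(60,60,20),(95,255,255)); g=cv2.morphologyEx(g,cv2.MORPH_OPEN,np.ones((3,3)));g=cv2.morphologyEx(g,cv2.MORPH_CLOSE,np.ones((25,25)))
    n,l,s,c=cv2.connectedComponentsWithStats(g)
    for i in range(1,n):
        if s[i,4]>300:
            cn=np.argwhere(l==i)[:,::-1]
            W=np.array([onz(m,u,v,.052)[:2] for u,v in cn]); cc,sz,an=cv2.minAreaRect(W.astype(np.float32)*1000)
            print('tin',np.round(c[i]),np.round(cc),np.round(sz),round(an,1))
tins(pickle.load(open('w3.pkl','rb')),a)
print('now'); m=imaging.camera_model('wrist');a=cv2.imread('pics/w4.png')[:,:,::-1].copy();tins(m,a)
E
```

```text
[ 71  72 124] [ 70  70 128]
tin [362. 187.] [555. 147.] [36. 86.] 84.1
now
tin [108. 146.] [500. -86.] [36. 84.] 84.5
tin [207. 158.] [520.  22.] [35. 96.] 84.4
tin [317. 175.] [549. 147.] [34. 99.] 84.2
```

View pics/w4.png

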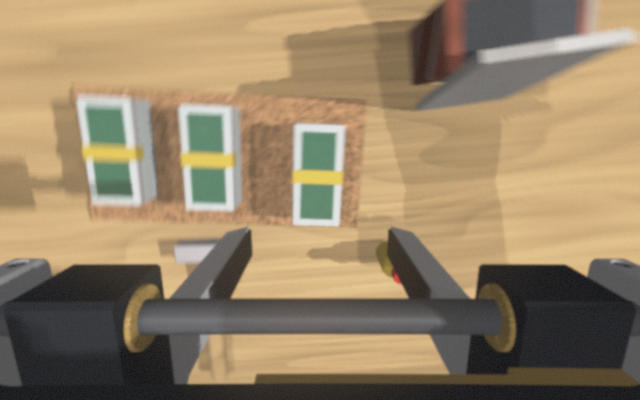

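The wrist view shows tins at (317,175), (207,158) and (108,146), with the hand above the first. That puts their centres at about (549,147), (518,22) and (500,-86) mm, all with yaw near -0.1.

```bash
python3 -m handwheel '[[[-0.002,-0.003,0.03,0.03],[-0.001,-0.002,0.045,0],[0,0,0.045,0],[0,0,0.035,0],[0,0,0.02,0]]]' 0.08
```

```text
time_s: 12.3
ee_pos: [0.5502, 0.1504, 0.0939]
eef_rot: [3.114, -0.016, 1.467]
force: [0.5, 0.3, -0.0]
grip_width: 0.08
```

```bash
python3 -m handwheel '[[[-0.003,-0.002,0.03,0],[-0.001,-0.001,0.022,0],[0,0,0.008,0]]]' 0.08
python3 -m handwheel '[[[0,0,0.003,0],[0,0,0.003,0],[0,0,0.003,0]]]' 0 35
```

```text
time_s: 12.6
ee_pos: [0.5473, 0.1497, 0.0309]
eef_rot: [3.115, -0.016, 1.465]
force: [-0.3, -0.3, 0.2]
grip_width: 0.0799
time_s: 12.9
ee_pos: [0.5488, 0.1496, 0.0252]
eef_rot: [3.112, -0.014, 1.465]
force: [-13.0, -15.6, 41.4]
grip_width: 0.0596
```

```bash
python3 -m handwheel '[[[0,0,-0.006,0],[0,0,0,0]]]' 0 35
```

```text
time_s: 13.1
ee_pos: [0.5497, 0.1496, 0.0339]
eef_rot: [3.109, -0.015, 1.464]
force: [-0.4, 0.0, -3.3]
grip_width: 0.0558
```

```bash
cat > meas.py <<'E'
from h import *
F=[];M=[]
for _ in range(8):
    imaging.camera('side');o=ctrl.get_obs();F.append(o['force']);M.append(o['moment'])
Q=R.from_euler('xyz',o['eef_rot']).as_matrix()
M=np.array(M)@Q;print('t %.2f'%o['time_s'],np.round(o['ee_pos'],3),np.round(o['eef_rot'],3),'w',round(o['grip_width'],4));print('F',np.round(np.mean(F,0),2),'Mtool',np.round(M.mean(0),3),'Mx',np.round(M[:,0],3))
E
python3 -m handwheel '[[[0,0,-0.03,0],[0,0,-0.04,0],[0,0,-0.04,0],[0,0,-0.03,0],[0,0,-0.02,0],[0,-0.045,0,0],[0,-0.05,0,0],[0,0.0,0,0]]]'; python3 meas.py
python3 -m handwheel '[[[0,0.03,0,0],[0,0.05,0,0],[0,0.045,0,0],[0,0.0,0,0]]]'; python3 meas.py
```

```text
time_s: 13.9
ee_pos: [0.4462, 0.1594, 0.1984]
eef_rot: [3.107, -0.018, 1.463]
force: [-0.1, 0.0, -2.4]
grip_width: 0.0558
t 14.30 [0.451 0.159 0.198] [ 3.106 -0.018  1.461] w 0.0555
F [ 0.16 -0.08 -2.25] Mtool [ 0.019  0.02  -0.005] Mx [ 0.011 -0.015  0.023  0.036  0.032  0.015 -0.001  0.051]
time_s: 14.7
ee_pos: [0.5804, 0.1442, 0.201]
eef_rot: [3.107, -0.017, 1.461]
force: [-0.6, -0.0, -3.1]
grip_width: 0.0561
t 15.10 [0.576 0.146 0.203] [ 3.106 -0.018  1.463] w 0.056
F [-0.55  0.1  -2.22] Mtool [0.044 0.007 0.001] Mx [ 0.091  0.073  0.091 -0.008  0.063  0.025  0.026 -0.009]
```

```bash
sed -i 's/range(8)/range(10)/' meas.py
python3 -m handwheel '[[[0,-0.05,0,0],[0,-0.05,0,0],[0,-0.05,0,0]]]'; python3 meas.py
python3 -m handwheel '[[[0,0.05,0,0],[0,0.05,0,0],[0,0.05,0,0]]]'; python3 meas.py
```

```text
time_s: 15.4
ee_pos: [0.4274, 0.1613, 0.1961]
eef_rot: [3.106, -0.018, 1.461]
force: [0.3, 0.9, -2.3]
grip_width: 0.056
t 15.90 [0.43  0.161 0.196] [ 3.106 -0.018  1.461] w 0.0558
F [ 0.33  0.3  -1.92] Mtool [0.007 0.013 0.004] Mx [-0.047 -0.004 -0.045 -0.031  0.018  0.034 -0.022  0.074  0.068  0.02 ]
time_s: 16.2
ee_pos: [0.5782, 0.1448, 0.2008]
eef_rot: [3.108, -0.018, 1.463]
force: [0.3, 0.8, -1.8]
grip_width: 0.0558
t 16.70 [0.576 0.146 0.202] [ 3.107 -0.018  1.464] w 0.0561
F [ 0.23 -0.1  -2.4 ] Mtool [ 0.035 -0.004 -0.015] Mx [-0.083  0.049  0.082  0.095  0.011 -0.006  0.028  0.08   0.038  0.055]
```

```bash
sed -i 's/range(10)/range(8)/' meas.py
for k in 1 2 3; do
python3 -m handwheel '[[[0,-0.03,0,0],[0,-0.045,0,0],[0,-0.01,0,0]]]' >/dev/null; python3 meas.py
python3 -m handwheel '[[[0,0.03,0,0],[0,0.045,0,0],[0,0.01,0,0]]]' >/dev/null; python3 meas.py; done
```

```text
t 17.40 [0.492 0.154 0.199] [ 3.106 -0.018  1.462] w 0.0559
F [ 0.18  0.11 -2.26] Mtool [ 0.024  0.006 -0.016] Mx [ 0.043  0.036 -0.031 -0.01  -0.003  0.045  0.079  0.036]
t 18.10 [0.576 0.146 0.202] [ 3.106 -0.018  1.464] w 0.0559
F [-0.31 -0.12 -2.26] Mtool [0.036 0.004 0.01 ] Mx [-0.024  0.031  0.078  0.054  0.088  0.03   0.031 -0.004]
t 18.80 [0.493 0.154 0.199] [ 3.105 -0.018  1.462] w 0.056
F [ 0.36  0.2  -2.33] Mtool [ 0.035  0.039 -0.012] Mx [0.018 0.009 0.034 0.035 0.057 0.085 0.009 0.035]
t 19.50 [0.576 0.146 0.202] [ 3.105 -0.019  1.464] w 0.0561
F [-0.27 -0.13 -2.25] Mtool [ 0.028 -0.001 -0.008] Mx [ 0.021  0.035  0.018  0.011  0.039  0.032  0.094 -0.027]
t 20.20 [0.493 0.154 0.199] [ 3.104 -0.019  1.462] w 0.0556
F [ 0.23 -0.1  -2.01] Mtool [ 0.002 -0.006  0.003] Mx [-0.025  0.052 -0.031  0.04  -0.006 -0.026  0.012  0.003]
t 20.90 [0.577 0.146 0.203] [ 3.105 -0.019  1.464] w 0.0555
F [ 0.14  0.1  -2.09] Mtool [ 0.046 -0.005 -0.005] Mx [-0.011  0.026  0.053  0.093  0.059  0.041  0.056  0.047]
```

```bash
python3 -m handwheel '[[[0,-0.02,0.03,0],[0,-0.013,0.045,0],[0,0,0.045,0],[0,0,0.03,0],[0,0,0.006,0],[0,0,0,0]]]'
```

```text
time_s: 21.5
ee_pos: [0.5489, 0.153, 0.0452]
eef_rot: [3.097, -0.021, 1.466]
force: [-0.2, 0.2, -1.3]
grip_width: 0.0559
```

```bash
python3 -m handwheel '[[[-0.001,0,0.008,0],[0,0,0.003,0]]]'; python3 -m handwheel '[[[0,0,0.003,0]]]'
```

```text
time_s: 21.7
ee_pos: [0.5507, 0.1525, 0.0369]
eef_rot: [3.093, -0.023, 1.467]
force: [-0.1, 0.9, -2.0]
grip_width: 0.0557
time_s: 21.8
ee_pos: [0.5515, 0.1526, 0.0348]
eef_rot: [3.091, -0.023, 1.467]
force: [-0.0, 0.3, -2.5]
grip_width: 0.0557
```

```bash
python3 -m handwheel '[[[0,0,0.003,0]]]'; python3 -m handwheel '[[[0,0,0.002,0]]]'
```

```text
time_s: 21.9
ee_pos: [0.5521, 0.1528, 0.0324]
eef_rot: [3.09, -0.024, 1.467]
force: [0.2, -0.4, -2.9]
grip_width: 0.0562
time_s: 22.0
ee_pos: [0.5524, 0.1528, 0.0306]
eef_rot: [3.089, -0.024, 1.466]
force: [0.2, 0.4, -3.4]
grip_width: 0.0558
```

```bash
python3 -m handwheel '[[[0,0,0.003,0]]]'; python3 -m handwheel '[[[0,0,-0.001,0],[0,0,0,0],[0,0,0,0]]]' 0.08;python3 -m handwheel '[[[0,0,-0.03,0],[0,0,-0.03,0],[0,0,-0.02,0]]]'
```

```text
time_s: 22.1
ee_pos: [0.5531, 0.1529, 0.0281]
eef_rot: [3.088, -0.024, 1.467]
force: [0.8, -1.0, 8.5]
grip_width: 0.0558
time_s: 22.4
ee_pos: [0.5534, 0.153, 0.0295]
eef_rot: [3.087, -0.025, 1.467]
force: [0.2, 0.0, -0.2]
grip_width: 0.0765
time_s: 22.7
ee_pos: [0.5473, 0.1512, 0.1089]
eef_rot: [3.092, -0.023, 1.466]
force: [0.1, -0.1, -0.2]
grip_width: 0.0799
```

```bash
python3 -m handwheel '[[[-0.03,-0.004,0,0],[-0.045,-0.006,0,0],[-0.04,-0.006,0,0],[-0.016,-0.002,0,0],[0,-0.001,0.02,0],[0,0,0.01,0]]]'
```

```text
time_s: 23.3
ee_pos: [0.5176, 0.0193, 0.0801]
eef_rot: [3.081, -0.025, 1.468]
force: [0.8, 1.0, -0.9]
grip_width: 0.0797
```

```bash
python3 -m handwheel '[[[0,-0.002,0.03,0],[0,0,0.014,0]]]';python3 -m handwheel '[[[0,0,0,0],[0,0,0,0],[0,0,0,0],[0,0,0,0]]]' 0 35
```

```text
time_s: 23.5
ee_pos: [0.5192, 0.0205, 0.0357]
eef_rot: [3.079, -0.025, 1.468]
force: [-0.3, 0.5, 0.3]
grip_width: 0.08
time_s: 23.9
ee_pos: [0.5199, 0.0214, 0.0365]
eef_rot: [3.08, -0.025, 1.469]
force: [0.0, -0.2, -2.2]
grip_width: 0.0557
```

Same protocol on this tin.

```bash
python3 -m handwheel '[[[0,0,-0.03,0],[0,0,-0.04,0],[0,0,-0.04,0],[0,0,-0.03,0],[0,0.03,-0.01,0],[0,0,0,0]]]'; python3 meas.py
python3 -m handwheel '[[[0,-0.05,0,0],[0,-0.05,0,0],[0,-0.05,0,0]]]'; python3 meas.py
python3 -m handwheel '[[[0,0.05,0,0],[0,0.05,0,0],[0,0.05,0,0]]]'; python3 meas.py
python3 -m handwheel '[[[0,-0.03,0,0],[0,-0.045,0,0],[0,-0.01,0,0]]]' >/dev/null; python3 meas.py
python3 -m handwheel '[[[0,0.03,0,0],[0,0.045,0,0],[0,0.01,0,0]]]' >/dev/null; python3 meas.py
```

```text
time_s: 24.5
ee_pos: [0.5397, 0.0158, 0.1974]
eef_rot: [3.077, -0.025, 1.47]
force: [0.4, 0.6, -2.0]
grip_width: 0.0562
t 24.90 [0.537 0.016 0.194] [ 3.083 -0.025  1.47 ] w 0.0558
F [ 0.27 -0.08 -2.49] Mtool [ 0.065 -0.011 -0.016] Mx [0.042 0.063 0.053 0.084 0.033 0.086 0.083 0.074]
time_s: 25.2
ee_pos: [0.3883, 0.0311, 0.1824]
eef_rot: [3.087, -0.024, 1.469]
force: [-0.0, 1.3, -1.8]
grip_width: 0.056
t 25.60 [0.391 0.031 0.183] [ 3.086 -0.024  1.469] w 0.0561
F [ 0.46 -0.25 -1.88] Mtool [ 0.014 -0.006 -0.013] Mx [-0.034 -0.053  0.011  0.025  0.051  0.027 -0.001  0.083]
time_s: 25.9
ee_pos: [0.5396, 0.0156, 0.1905]
eef_rot: [3.088, -0.024, 1.47]
force: [0.8, 0.4, -1.2]
grip_width: 0.0562
t 26.30 [0.537 0.016 0.191] [ 3.087 -0.024  1.47 ] w 0.056
F [-0.15 -0.13 -2.61] Mtool [0.068 0.005 0.001] Mx [0.109 0.05  0.055 0.089 0.06  0.057 0.06  0.065]
t 27.00 [0.453 0.024 0.187] [ 3.085 -0.024  1.47 ] w 0.0563
F [ 0.44  0.08 -2.29] Mtool [ 0.023 -0.02  -0.009] Mx [-0.046  0.04   0.03   0.01   0.079 -0.012  0.038  0.044]
t 27.70 [0.537 0.016 0.192] [ 3.085 -0.024  1.47 ] w 0.0565
F [-0.26 -0.39 -2.21] Mtool [0.066 0.008 0.009] Mx [0.079 0.037 0.089 0.091 0.064 0.014 0.084 0.071]
```

```bash
python3 -m handwheel '[[[-0.001,-0.016,0.03,0],[0,-0.01,0.045,0],[0,0,0.045,0],[0,0,0.025,0],[0,0,0.004,0]]]';python3 -m handwheel '[[[0,0,0.003,0]]]'
```

```text
time_s: 28.2
ee_pos: [0.5192, 0.0209, 0.0412]
eef_rot: [3.077, -0.025, 1.471]
force: [-0.1, -0.2, -1.5]
grip_width: 0.0564
time_s: 28.3
ee_pos: [0.5194, 0.021, 0.0386]
eef_rot: [3.077, -0.025, 1.471]
force: [-0.9, -0.5, -2.0]
grip_width: 0.056
```

```bash
python3 -m handwheel '[[[0,0,0.003,0]]]'; python3 -m handwheel '[[[0,0,0,0],[0,0,0,0],[0,0,0,0],[0,0,-0.03,0],[0,0,-0.04,0]]]' 0.08
python3 -m handwheel '[[[-0.03,-0.002,0,0],[-0.045,-0.002,0,0],[-0.03,0,0.0,0],[-0.005,0,0.02,0],[0,0,0.01,0]]]'
```

```text
time_s: 28.4
ee_pos: [0.5201, 0.021, 0.0367]
eef_rot: [3.075, -0.025, 1.471]
force: [1.0, -0.4, -2.6]
grip_width: 0.0562
time_s: 28.9
ee_pos: [0.5151, 0.0197, 0.1086]
eef_rot: [3.076, -0.025, 1.471]
force: [-0.2, -0.1, 0.6]
grip_width: 0.0802
time_s: 29.4
ee_pos: [0.5065, -0.0932, 0.0856]
eef_rot: [3.057, -0.023, 1.473]
force: [0.4, -0.1, -0.4]
grip_width: 0.0802
```

```bash
python3 -m handwheel '[[[0.005,-0.006,0.02,0],[0.001,-0.004,0.025,0],[0,0,0.006,0]]]';python3 -m handwheel '[[[0,0,0,0],[0,0,0,0],[0,0,0,0],[0,0,0,0]]]' 0 35
```

```text
time_s: 29.7
ee_pos: [0.5025, -0.0846, 0.0336]
eef_rot: [3.054, -0.023, 1.473]
force: [-0.2, -0.2, 0.8]
grip_width: 0.0801
time_s: 30.1
ee_pos: [0.504, -0.084, 0.0361]
eef_rot: [3.052, -0.023, 1.475]
force: [0.5, -0.6, -2.5]
grip_width: 0.0561
```

```bash
python3 -m handwheel '[[[0,0,-0.03,0],[0,0,-0.04,0],[0,0,-0.04,0],[0,0,-0.03,0],[0,0.03,-0.01,0],[0,0,0,0]]]'; python3 meas.py
python3 -m handwheel '[[[0,-0.05,0,0],[0,-0.05,0,0],[0,-0.05,0,0]]]'; python3 meas.py
python3 -m handwheel '[[[0,0.05,0,0],[0,0.05,0,0],[0,0.05,0,0]]]'; python3 meas.py
python3 -m handwheel '[[[0,-0.03,0,0],[0,-0.045,0,0],[0,-0.01,0,0]]]' >/dev/null; python3 meas.py
python3 -m handwheel '[[[0,0.03,0,0],[0,0.045,0,0],[0,0.01,0,0]]]' >/dev/null; python3 meas.py
```

```text
time_s: 30.7
ee_pos: [0.5194, -0.089, 0.1965]
eef_rot: [3.051, -0.023, 1.474]
force: [0.4, -0.2, -2.5]
grip_width: 0.0562
t 31.10 [ 0.517 -0.089  0.193] [ 3.057 -0.023  1.474] w 0.0562
F [-0.33  0.01 -2.93] Mtool [ 0.067 -0.002  0.017] Mx [0.058 0.044 0.06  0.1   0.094 0.054 0.055 0.072]
time_s: 31.4
ee_pos: [0.3685, -0.0737, 0.1779]
eef_rot: [3.061, -0.024, 1.475]
force: [-0.1, -0.1, -1.6]
grip_width: 0.0555
t 31.80 [ 0.371 -0.074  0.179] [ 3.059 -0.024  1.475] w 0.056
F [ 0.29 -0.29 -2.52] Mtool [ 0.044 -0.001  0.009] Mx [ 0.076  0.046  0.057  0.006 -0.005  0.072  0.056  0.043]
time_s: 32.1
ee_pos: [0.5195, -0.0884, 0.19]
eef_rot: [3.061, -0.024, 1.474]
force: [-0.0, 0.4, -1.8]
grip_width: 0.056
t 32.50 [ 0.517 -0.088  0.191] [ 3.061 -0.024  1.474] w 0.0563
F [-0.28  0.03 -2.52] Mtool [ 0.109  0.003 -0.01 ] Mx [0.063 0.083 0.098 0.152 0.074 0.139 0.166 0.099]
t 33.20 [ 0.433 -0.08   0.184] [ 3.058 -0.024  1.474] w 0.056
F [-0.04 -0.15 -2.71] Mtool [0.057 0.008 0.029] Mx [0.04  0.07  0.086 0.058 0.065 0.069 0.059 0.006]
t 33.90 [ 0.517 -0.088  0.192] [ 3.059 -0.024  1.474] w 0.0561
F [-0.36  0.1  -3.01] Mtool [0.117 0.022 0.005] Mx [0.079 0.1   0.121 0.097 0.148 0.124 0.125 0.147]
```

```bash
sed -i 's/range(8)/range(10)/' meas.py
python3 -m handwheel '[[[0,0.05,0,0],[0,-0.05,0,0],[0,-0.05,0,0]]]'; python3 meas.py
python3 -m handwheel '[[[0,-0.05,0,0],[0,-0.05,0,0],[0,0.05,0,0],[0,0.05,0,0]]]'; python3 meas.py
python3 -m handwheel '[[[0,0.05,0,0],[0,0.05,0,0],[0,-0.05,0,0],[0,-0.05,0,0]]]'; python3 meas.py
python3 -m handwheel '[[[0,-0.05,0,0],[0,-0.05,0,0],[0,0.05,0,0],[0,0.05,0,0]]]'; python3 meas.py
```

```text
time_s: 34.2
ee_pos: [0.48, -0.0865, 0.1805]
eef_rot: [3.068, -0.025, 1.473]
force: [-0.6, 0.4, -2.7]
grip_width: 0.0561
t 34.70 [ 0.48  -0.086  0.184] [ 3.062 -0.024  1.473] w 0.0557
F [ 0.12 -0.02 -2.43] Mtool [0.011 0.023 0.004] Mx [ 0.073  0.069 -0.052  0.026 -0.061  0.017 -0.018  0.014  0.022  0.024]
time_s: 35.1
ee_pos: [0.4622, -0.0814, 0.1768]
eef_rot: [3.079, -0.027, 1.473]
force: [1.5, -0.0, -1.1]
grip_width: 0.0557
t 35.60 [ 0.463 -0.082  0.175] [ 3.082 -0.028  1.473] w 0.0562
F [ 0.07 -0.01 -2.84] Mtool [0.097 0.002 0.005] Mx [0.225 0.04  0.047 0.114 0.051 0.102 0.127 0.109 0.079 0.077]
time_s: 36.0
ee_pos: [0.4726, -0.0841, 0.1669]
eef_rot: [3.093, -0.03, 1.473]
force: [-1.1, 0.1, -1.9]
grip_width: 0.0557
time_s: 36.5
ee_pos: [0.4533, -0.0791, 0.1632]
eef_rot: [3.107, -0.032, 1.47]
force: [1.5, -0.9, -1.0]
grip_width: 0.0558Traceback (most recent call last):
  File "meas.py", line 4, in <module>
    imaging.camera('side');o=ctrl.get_obs();F.append(o['force']);M.append(o['moment'])
    ~~~~~~~~~~~~~~^^^^^^^^
ValueError: 200 camera calls are used up
Traceback (most recent call last):
  File "meas.py", line 4, in <module>
    imaging.camera('side');o=ctrl.get_obs();F.append(o['force']);M.append(o['moment'])
    ~~~~~~~~~~~~~~^^^^^^^^
ValueError: 200 camera calls are used up
```

The camera budget is used up, so I'll sample the moment after single still rows instead. At nearly the same pose, this tin read 0.011 after a −x stop and 0.097 after a +x stop, which is about what a shifting ball would give. One repeat to confirm.

```bash
cat > m1.py <<'E'
from h import *
o=ctrl.get_obs();Q=R.from_euler('xyz',o['eef_rot']).as_matrix();print(round((Q.T@o['moment'])[0],3),np.round(o['ee_pos'],3),np.round(o['eef_rot'],3))
E
for i in 1 2 3 4 5 6; do python3 -m handwheel '[[[0,0,0,0]]]' >/dev/null; python3 m1.py; done
python3 -m handwheel '[[[0,0.05,0,0],[0,0.05,0,0],[0,-0.05,0,0],[0,-0.04,0,0]]]'
for i in 1 2 3 4 5 6 7; do python3 -m handwheel '[[[0,0,0,0]]]' >/dev/null; python3 m1.py; done
```

```text
0.059 [ 0.455 -0.079  0.163] [ 3.106 -0.032  1.47 ]
-0.004 [ 0.455 -0.079  0.164] [ 3.105 -0.032  1.47 ]
0.076 [ 0.455 -0.079  0.164] [ 3.105 -0.032  1.47 ]
0.078 [ 0.455 -0.079  0.164] [ 3.105 -0.032  1.47 ]
0.078 [ 0.455 -0.079  0.164] [ 3.105 -0.032  1.47 ]
0.051 [ 0.455 -0.079  0.164] [ 3.105 -0.032  1.47 ]
time_s: 37.5
ee_pos: [0.4738, -0.0826, 0.1555]
eef_rot: [3.117, -0.034, 1.469]
force: [-1.1, -0.6, -3.0]
grip_width: 0.0556
-0.025 [ 0.471 -0.082  0.154] [ 3.121 -0.034  1.469]
-0.061 [ 0.471 -0.082  0.154] [ 3.121 -0.034  1.468]
-0.041 [ 0.472 -0.083  0.154] [ 3.12  -0.034  1.468]
-0.061 [ 0.472 -0.083  0.155] [ 3.119 -0.034  1.468]
0.009 [ 0.473 -0.083  0.155] [ 3.118 -0.034  1.468]
-0.019 [ 0.473 -0.083  0.156] [ 3.117 -0.034  1.469]
-0.015 [ 0.473 -0.083  0.156] [ 3.117 -0.034  1.469]
```

Confirmed: 0.056 after +x against −0.03 after −x, so this tin (the third one lifted) rattles. Now carrying it to the board.

```bash
python3 -m handwheel '[[[0,0.01,-0.02,0],[0.02,0.007,-0.01,0],[0.035,0.007,0,0],[0.045,0.007,0,0],[0.045,0.007,0,0],[0.045,0.007,0,0],[0.045,0.007,0,0],[0.045,0.006,0,0],[0.045,0.006,0,0],[0.035,0.005,0,0]]]'
```

```text
time_s: 39.2
ee_pos: [0.5818, 0.2774, 0.2019]
eef_rot: [3.115, -0.034, 1.462]
force: [-0.0, -0.8, -2.3]
grip_width: 0.0559
```

```bash
python3 -m handwheel '[[[0.03,0,0.007,0],[0.022,0,0.007,0],[0.009,-0.001,0.005,0],[0.002,0,0.003,0],[0,0,0,0],[0,0,0,0]]]'; python3 m1.py
python3 -m handwheel '[[[0,0,0,0],[0,0,0,0]]]'; python3 -c "
from h import *
print(ctrl.get_obs()['joint_vel'])"
```

```text
time_s: 39.8
ee_pos: [0.5879, 0.3462, 0.1796]
eef_rot: [3.117, -0.033, 1.465]
force: [0.1, -0.8, -2.9]
grip_width: 0.0556
0.042 [0.588 0.346 0.18 ] [ 3.117 -0.033  1.465]
time_s: 40.0
ee_pos: [0.5885, 0.3445, 0.1805]
eef_rot: [3.116, -0.033, 1.463]
force: [1.0, 0.4, -1.6]
grip_width: 0.0557
[-0.01165724 -0.00888803  0.0043939   0.00063249 -0.00042635 -0.00270042]
```

```bash
python3 -m handwheel '[[[0,0,0,0],[0,0,0,0],[0,0,0,0],[0,0,0,0],[0,0,0,0],[0,0,0,0]]]'; python3 -c "
from h import *
o=ctrl.get_obs();print(o['joint_vel'])
print(ctrl.hand_in())"
```

```text
time_s: 40.6
ee_pos: [0.5889, 0.3435, 0.1814]
eef_rot: [3.115, -0.034, 1.462]
force: [0.7, -0.2, -2.4]
grip_width: 0.0558
[ 0.00101788  0.00055639 -0.00131287 -0.00010202  0.00152064  0.000933  ]
the job is handed in; nothing more can be done
None
```

I handed the job in at 40.6 s of the 72 s allowed. The board is leaning on the brick and the tin I judged to be the rattling one is held in front of it. The hand-in gave no verdict.

- **Board:** I took it from the rack, stood it about 28 mm off the brick's far face and tipped it back onto the brick. The picture taken right after release showed it square, centred and slanting about 0.25 rad. I took no later picture of it.
- **Finding the rattle:** I shook all three tins and read the wrist moment.
    - **Chosen tin:** the one nearest the rack. At nearly the same pose its reading depended on the last stopping direction, by about 0.086 N m in two separate trials. That is close to the roughly 0.1 N m expected from the ball shifting.
    - **Other two tins:** they showed differences of about 0.02 and 0.05 N m. Those came from different arm poses, so they are not a clean comparison, and I did not repeat the same-pose test on them. The 0.05 N m tin was the closer call.
- **Tins set back:** both were lowered onto the mat near where they started and let go upright. By then the 200 camera calls were used up, so I did not check them by picture.
- **Final hold:** the grip was 55.8 mm wide and the tin centre about 170 mm out from the brick's centre. Its underside was about 15 cm up, it was tilted about 0.06 rad, and joint speeds were close to zero.
- **Hammer, glue and crucible:** I kept the arm clear of them throughout, but took no final picture to confirm they had not moved.

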